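# Show the edge of a gel casting plate

### The job

The white notched plate lies flat on the dark metal ledge and must be made easy to pick up. With the fingertips, slide the upright black stop fully to the left out of its way, then push the plate straight along the ledge until its notched edge stands out about 30 mm beyond the open end, and leave it resting flat. Do not lift or tip the plate, and leave the things round the ledge where they are.

Things in the scene. Friction and masses are not known exactly. Their poses are not given: they have to be found in the camera images.
- plate_stand: low fixed dark steel stand on feet: flat ledge 200 mm long (its x) by 120 wide (its y), top face 45 above the worktop. Origin on the worktop under its centre. Both x ends are without walls; -x, towards the robot, is the open end. Both long sides have an aluminium fence 8 thick, 8 above the ledge, leaving a lane 104 wide. A rail 12 thick across the open end (y -62 to 122) has its top 4 below the ledge
- ledge_end (a point): middle of the upper edge of the ledge's open end, 45 mm above the worktop; axes as the stand's: +x inward along the ledge, +y to the stand's left, z up
- stop (a joint): travel of the stop along its rail towards the stand's +y (left seen from the robot), m: 0 = in the middle of the open end, 0.080 = at its end, fully aside. It stays where it is left; about 2 N moves it.
- stop_tab (a point): middle of the top of the stop: a black upright block, in mm 10 (stand x) by 30 (stand y), standing just outside the open end; it reaches from the ledge's level up to 33 above it (this point, 78 above the worktop). Axes as the stand's.
- gel_plate: white ceramic plate, in mm 100 long (its x) by 80 wide (its y), 6 thick, about 0.1 to 0.2 kg, lying loose on the ledge. Origin under its centre. A notch 52 wide and 14 deep is cut in the middle of its -x edge, which faces the open end; its back (+x) edge is straight, with ledge free behind it.
- plate_back (a point): middle of the plate's straight back edge, half-way up its thickness (3 above the ledge)
- plate_ear_left (a point): foremost edge of the plate beside its notch, left ear (plate -x 50, +y 33), half-way up
- plate_ear_right (a point): foremost edge of the plate beside its notch, right ear (plate -x 50, -y 33), half-way up
- gel_comb_2: pink gel comb, 40x100x12, lying to the right of the ledge (sizes in mm); loose bystander, origin under its centre
- bottle_dye: small screw-cap bottle, 32 across, 62 high, left of the ledge (sizes in mm); loose bystander, origin under its centre
- pen_1: blue and white marker pen, 135 long, 16 thick, lying in front of the open end (sizes in mm); loose bystander, origin under its centre
- petri_dish_1: closed petri dish, 92 across, 16 high, right of the ledge (sizes in mm); loose bystander, origin under its centre
- bottle_amber: amber screw-cap bottle, 45 across, 98 high, left behind the ledge (sizes in mm); loose bystander, origin under its centre
- gel_tray_1: clear gel tray with pink slab, 62x66x22, right of the ledge's back end (sizes in mm); loose bystander, origin under its centre
Things that resemble listed ones, but are neither listed nor needed, are in the scene too. Several things have the shape of the gel_plate; the one meant has the colours described above.

How it is judged:
By the outcome, as a careful person would: the job done as asked, in the order asked, and still so for the second after the job is handed in, with the robot touching nothing.
It also fails if it takes over 45 s, if anything falls off the work surface, if the arm or the gripper's body presses on something with over 40 N, if the wrist force passes 120 N, or if a joint passes its speed limit or range.

### The arm

A 6-joint arm with a two-finger parallel gripper is mounted at the origin on a cart in front of the work surface, level with it; the furniture and walls round the work are solid. World frame = base frame: x ahead of the robot, y to its left, z up, the work surface at z = 0. Lengths are in mm, angles in rad, forces in N, time in s.
With the tool pointing down it reaches from about 350 to 1000 mm from the base axis. Payload 7.1 kg.
Tool frame: the origin (TCP) lies on the centre line of the jaws, within the pads' length; the fingertips stand 19 mm ahead of it and the grasp point (between the pads) is the TCP; z points along the fingers, x is the direction in which the jaws open and shut, and the axes are right-handed (so a half turn about z gives the same grasp; the last joint's range is limited). The gripper opens to 85 mm and grips with 20 to 120 N. Pads are 22 mm wide; open, the fingers measure 114 mm over their backs; the gripper's body (76 mm by 85 mm) begins 54 mm behind the grasp point. The pads swing forward as they close: fully open they stand 13 mm farther back than shut.
Start: joints at [-0.019, 0.423, 1.63, -0, 1.089, -0.019], TCP at [624.984, 0.026, 225.419] pointing down, gripper open.
Joint ranges: [-3, 3], [-0.9, 2.11], [0.09, 2.58], [-1.31, 4.45], [0.11, 2.69], [-2.54, 2.54]. Speed limits (rad/s): [2.39, 2.39, 3.01, 3.14, 3.14, 3.14].

### API

Orientations are given as a unit quaternion [w, x, y, z].
In Python, from rig import env gives the robot as it stands. The module is installed in compiled form; this text tells all that it offers.
- The arm moves only by the tool send_rows, never from a script. Its argument "steps" is text: rows parted by semicolons, each of 5 numbers parted by spaces: the closure, from -1 (fully open) to 1 (shut), so that 0 is half open, then the shift along the tool's x, y, z in units of 50 mm (1.0 is 50 mm), then the turn about the tool's z in units of 6 degrees (1.0 is 6 degrees). In form: jaw dx dy dz yaw; .... A call has 1 to 8 rows; each row shifts and turns the commanded pose from where the row before left it, along the tool's axes as they then stand; what a row does not reach is not made up. A row lasts 1/8 s, in which the tool goes at most 62.5 mm and 10.7 degrees, less where a joint would pass 70% of its speed; a pose out of reach is approached as far as the arm can. A call is refused whole if a number of a shift passes 1 or a number of a turn 1, either way. A call with a gripper value outside its range is refused whole. The fingers move at their own pace and stop on an object; the grip force is fixed at half the most. Time passes only in rows, so rows that do not move let the fingers close. It gives the time, the measured TCP pose, the force and the opening at its end, in the units of the state.
- env.get_obs(): the state, without advancing time (a new reading comes with each control period).
- env.get_image(name): name is "scene" or "side" or "wrist"; returns (picture, depth): 384x512x3 uint8, blue, green, red; 384x512 float32, mm along the optical axis (not along the pixel's ray), 0 where there is no reading.
- env.camera_params(name): a dict with "K" (3x3 intrinsics, pixels), "origin" and "rotation" of the camera in the world. Camera axes: x right, y down, z forward; pixel columns grow to the right and rows downward; lengths in mm; the calibration is good to about 2 mm. The wrist camera is an equidistant fisheye: a pixel r from the principal point sees the ray r / f radians off the axis. A picture is of the moment at which its call begins: read the wrist's pose just before it. camera_params takes no time and is no camera call; for the wrist camera it gives the pose at the moment of the call.
- env.job_done(): hands the job in, once; it reports no verdict.
Trained networks look in the newest picture that a camera, given by its name, has taken for a name from the list of things; names that differ only in an ending like _2 or _b are one class to them, and where a whole thing is asked for, a point or a joint stands for the part that bears it (a point fixed in the world has none). Each returns a list of dicts, best first, with "p" (0 to 1); they miss things now and then, are a little off and sometimes report something else, mostly with a low value. They report only what shows in the picture. A call takes as long as a camera call. They do not tell look-alikes from the thing itself.
- env.spot_in(label, camera): "box" ([left, top, width, height] in pixels, round what is visible of it).
- env.spot_point(label, camera): "uv" ([column, row] in pixels: a listed point, or the origin of a listed thing).
The state is a dict: "clock": time; "joints": joint angles; "dq": joint speeds; "joint_torque": joint torques, N m; "position": TCP position; "eef_rot": TCP orientation; "contact_force": force on the tool from outside, world axes, zero at the start; "torque": the same for the moment, N m; "gripper_width": finger opening in mm.
Only numpy, scipy, OpenCV 4.12 (cv2) and the standard library are available. Lean on these libraries where they do the work, as an engineer would, in place of code of your own. Each camera call takes 0.05 s, during which the arm holds its last target. There are 200 camera calls.

## Working session

There is one attempt and no reset: what is moved stays moved. The work goes in short steps, Python scripts to look and compute and a tool call to move; the robot and the scene stay as the last step left them, time stands still between calls to the robot, and variables do not carry over. Pictures are saved under pics/ and viewed, about 8 in all and at most 12, crops included, and the job is handed in when it is done.

Besides the shell and the picture viewer there is one more tool, called after "Request:" as name(argument=value, ...) on one line, values as JSON. send_rows: Moves the arm, as the interface text tells. Its arguments: {"type":"object","properties":{"steps":{"type":"string"}},"required":["steps"]}

```bash
mkdir -p pics
cat > h.py <<'E'
import numpy as np, cv2
from rig import env
def ray(cam,uv,P=None):
    P=P or env.camera_params(cam); K=np.array(P["K"]); 
    d=np.array([(uv[0]-K[0,2])/K[0,0],(uv[1]-K[1,2])/K[1,1],1.0])
    return np.array(P["origin"]).ravel(), np.array(P["rotation"])@d
def at_z(cam,uv,z):
    o,d=ray(cam,uv); return o+d*(z-o[2])/d[2]
def cloud(cam,dep):
    P=env.camera_params(cam);K=np.array(P["K"]);v,u=np.mgrid[:384,:512]
    c=np.stack([(u-K[0,2])/K[0,0]*dep,(v-K[1,2])/K[1,1]*dep,dep],-1)
    return c@np.array(P["rotation"]).T+np.array(P["origin"]).ravel()
E
python3 - <<'E'
from h import *
o=env.get_obs();print({k:np.round(v,3) for k,v in o.items()})
zs={"plate_back":48,"plate_ear_left":48,"plate_ear_right":48,"gel_plate":45,"ledge_end":45,"stop_tab":78,"plate_stand":0,"pen_1":0,"bottle_dye":0}
ims=[]
for c in("scene","side"):
    im,d=env.get_image(c);np.savez(f"{c}0.npz",im=im,d=d);ims.append(im)
    print(c,{k:np.round(v,3).tolist() for k,v in env.camera_params(c).items() if k!="x"})
    for n,z in zs.items():
        r=env.spot_point(n,c)
        print(n,[(np.round(x["uv"]).tolist(),round(x["p"],2),np.round(at_z(c,x["uv"],z)).tolist()) for x in r[:3]])
for c,im in zip("ab",ims): cv2.imwrite(f"pics/{c}.png",cv2.resize(im,(768,576)))
E
```

```text
{'clock': np.float64(0.0), 'joints': array([-0.019,  0.424,  1.631, -0.   ,  1.089, -0.019]), 'dq': array([ 0.   ,  0.   , -0.   , -0.002, -0.001,  0.   ]), 'joint_torque': array([ 1.0000e-03, -5.5738e+01, -2.8174e+01,  0.0000e+00,  7.0000e-03,
        0.0000e+00]), 'position': array([6.24426e+02, 4.70000e-02, 2.24635e+02]), 'eef_rot': array([-0.   ,  1.   ,  0.   , -0.001]), 'contact_force': array([-0.3  ,  0.091,  0.715]), 'torque': array([ 0.058, -0.022, -0.055]), 'gripper_width': np.float64(85.341)}
scene {'K': [[469.594, 0.0, 249.442], [0.0, 469.594, 190.913], [0.0, 0.0, 1.0]], 'origin': [14.856, -878.747, 647.403], 'rotation': [-0.487, 0.825, -0.252, 0.136]}Traceback (most recent call last):
  File "<stdin>", line 10, in <module>
  File "h.py", line 8, in at_z
    o,d=ray(cam,uv); return o+d*(z-o[2])/d[2]
        ~~~^^^^^^^^
  File "h.py", line 6, in ray
    return np.array(P["origin"]).ravel(), np.array(P["rotation"])@d
                                          ~~~~~~~~~~~~~~~~~~~~~~~^~
ValueError: matmul: Input operand 1 has a mismatch in its core dimension 0, with gufunc signature (n?,k),(k,m?)->(n?,m?) (size 3 is different from 4)
```

The camera's rotation is a quaternion, so I'll fix the helper.

```bash
cat > h.py <<'E'
import numpy as np, cv2
from scipy.spatial.transform import Rotation as Rot
from rig import env
def params(cam):
    P=env.camera_params(cam); q=np.array(P["rotation"])
    return np.array(P["K"]),np.array(P["origin"]).ravel(),Rot.from_quat(q[[1,2,3,0]]).as_matrix()
def at_z(cam,uv,z):
    K,o,R=params(cam); d=R@np.array([(uv[0]-K[0,2])/K[0,0],(uv[1]-K[1,2])/K[1,1],1.0])
    return o+d*(z-o[2])/d[2]
def cloud(cam,dep):
    K,o,R=params(cam);v,u=np.mgrid[:384,:512]
    return np.stack([(u-K[0,2])/K[0,0]*dep,(v-K[1,2])/K[1,1]*dep,dep],-1)@R.T+o
E
python3 - <<'E'
from h import *
zs={"plate_back":48,"plate_ear_left":48,"plate_ear_right":48,"gel_plate":45,"ledge_end":45,"stop_tab":78,"plate_stand":0,"pen_1":0,"bottle_dye":0}
for c in("scene","side"):
    im,d=env.get_image(c);np.savez(f"{c}0.npz",im=im,d=d)
    cv2.imwrite(f"pics/{c}.png",cv2.resize(im,(768,576)))
    print(c,params(c)[1])
    for n,z in zs.items():
        r=env.spot_point(n,c)
        print(n,[(np.round(x["uv"]).tolist(),round(x["p"],2),np.round(at_z(c,x["uv"],z)).tolist()) for x in r[:3]])
E
```

```text
scene [  14.85568151 -878.74734679  647.40299803]
plate_back [([252.0, 186.0], 0.96, [614.0, 42.0, 48.0]), ([321.0, 266.0], 0.87, [540.0, -320.0, 48.0]), ([158.0, 182.0], 0.61, [414.0, 209.0, 48.0])]
plate_ear_left [([180.0, 200.0], 0.96, [422.0, 87.0, 48.0]), ([356.0, 295.0], 0.72, [536.0, -422.0, 48.0]), ([218.0, 195.0], 0.63, [514.0, 51.0, 48.0])]
plate_ear_right [([371.0, 273.0], 0.95, [606.0, -393.0, 48.0]), ([191.0, 185.0], 0.75, [482.0, 141.0, 48.0]), ([236.0, 203.0], 0.61, [529.0, -10.0, 48.0])]
gel_plate [([236.0, 195.0], 0.94, [554.0, 30.0, 45.0]), ([340.0, 277.0], 0.81, [552.0, -365.0, 45.0]), ([171.0, 189.0], 0.75, [431.0, 156.0, 45.0])]
ledge_end [([208.0, 208.0], 0.91, [465.0, 17.0, 45.0])]
stop_tab [([205.0, 197.0], 0.67, [460.0, 16.0, 78.0])]
plate_stand [([244.0, 208.0], 0.71, [574.0, 27.0, 0.0]), ([264.0, 229.0], 0.21, [563.0, -84.0, 0.0])]
pen_1 [([199.0, 235.0], 0.72, [419.0, -18.0, 0.0])]
bottle_dye [([204.0, 196.0], 0.56, [521.0, 146.0, 0.0]), ([222.0, 190.0], 0.49, [578.0, 147.0, 0.0])]
side [  7.22530594 907.38021513 811.46950228]
plate_back [([280.0, 161.0], 
[... 199 characters left out ...]
.67, [430.0, 211.0, 48.0]), ([299.0, 154.0], 0.65, [529.0, -293.0, 48.0])]
plate_ear_right [([257.0, 196.0], 0.77, [531.0, -20.0, 48.0]), ([218.0, 259.0], 0.7, [485.0, 246.0, 48.0]), ([276.0, 149.0], 0.69, [610.0, -289.0, 48.0])]
gel_plate [([233.0, 206.0], 0.97, [568.0, 45.0, 45.0]), ([231.0, 273.0], 0.93, [437.0, 269.0, 45.0]), ([286.0, 160.0], 0.83, [551.0, -246.0, 45.0])]
ledge_end [([272.0, 212.0], 0.92, [462.0, 18.0, 45.0])]
stop_tab [([274.0, 202.0], 0.57, [458.0, 15.0, 78.0]), ([295.0, 226.0], 0.46, [365.0, 80.0, 78.0])]
plate_stand [([236.0, 216.0], 0.7, [567.0, 34.0, 0.0])]
pen_1 [([294.0, 225.0], 0.64, [406.0, -11.0, -0.0])]
bottle_dye [([207.0, 237.0], 0.78, [588.0, 149.0, 0.0])]
```

View pics/scene.png

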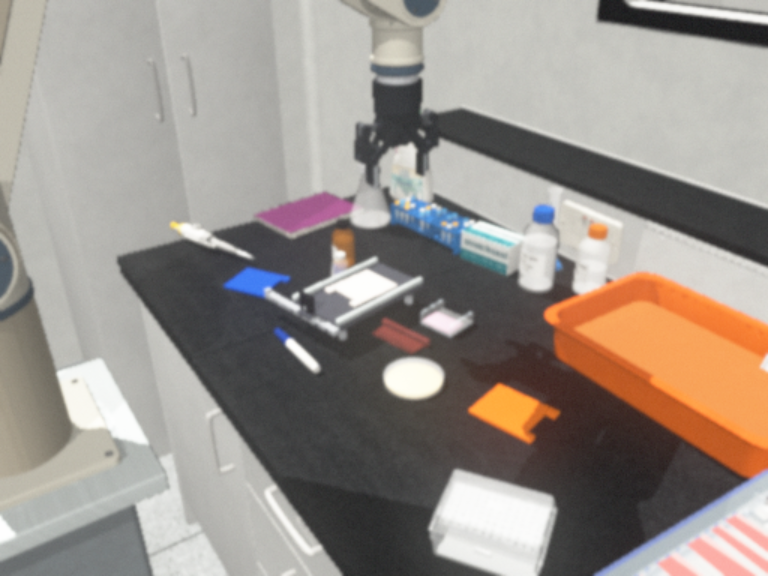

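View pics/side.png

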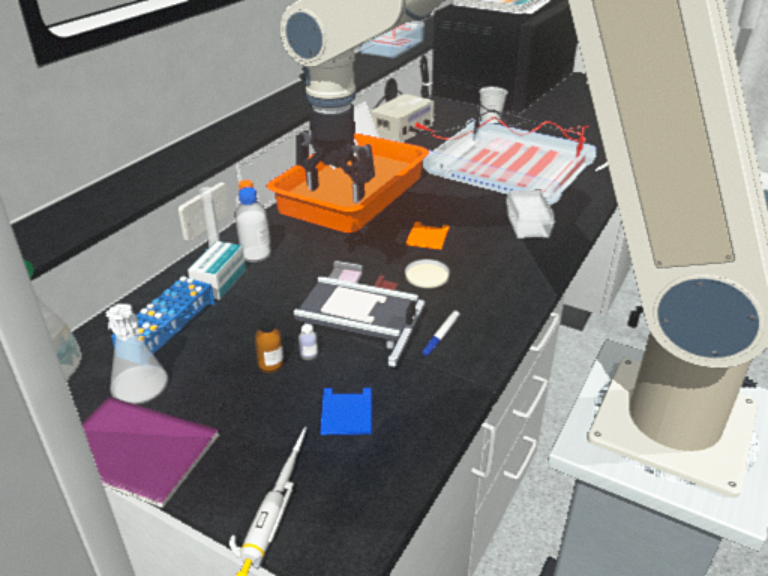

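The scene view shows the white plate on the stand around (360,287) and the stop at the rail near (300,298), with the blue and orange plates as look-alikes. The side view agrees: plate (352,302), stop about (412,298), pen (440,335), and the dye bottle (308,342) left of the ledge. Next is the wrist view, for finer measurement.

```bash
cat >> h.py <<'E'
def w_at_z(uv,z,P=None):
    K,o,R=P or params("wrist"); v=np.array([uv[0]-K[0,2],uv[1]-K[1,2]]); r=np.hypot(*v); t=r/K[0,0]
    d=R@np.array([*(v/r*np.sin(t)),np.cos(t)]); return o+d*(z-o[2])/d[2]
def topview(im,z,x0,x1,y0,y1,s=3,P=None):
    "rectified picture of the plane z; up = +x, left = +y, s pixels per mm"
    K,o,R=P or params("wrist"); H,W=int((x1-x0)*s),int((y1-y0)*s); r,c=np.mgrid[:H,:W]
    p=np.stack([x1-r/s,y1-c/s,np.full(r.shape,float(z))],-1)-o; p=p@R
    rr=np.hypot(p[...,0],p[...,1]); t=np.arctan2(rr,p[...,2])*K[0,0]/np.maximum(rr,1e-9)
    return cv2.remap(im,(K[0,2]+p[...,0]*t).astype(np.float32),(K[1,2]+p[...,1]*t).astype(np.float32),cv2.INTER_LINEAR)
E
python3 - <<'E'
from h import *
P=params("wrist");im,d=env.get_image("wrist");np.savez("wrist0.npz",im=im,d=d)
print(P[0][0],P[1],P[2].round(2).tolist())
zs={"plate_back":48,"plate_ear_left":48,"plate_ear_right":48,"gel_plate":45,"ledge_end":45,"stop_tab":78,"plate_stand":0,"pen_1":0,"bottle_dye":0}
for n,z in zs.items():
    r=env.spot_point(n,"wrist")
    print(n,[(np.round(x["uv"]).tolist(),round(x["p"],2),np.round(w_at_z(x["uv"],z,P)).tolist()) for x in r[:3]])
t=topview(im,45,420,700,-100,160,2.1,P)
cv2.imwrite("pics/w0.png",np.hstack([cv2.resize(t,(546,588))]))
cv2.imwrite("pics/w0raw.png",im)
E
```

```text
[297.31863964   0.         254.70127356] [623.83506899  79.99478927 374.06958266] [[1.0, -0.0, -0.0], [-0.0, -0.95, -0.31], [-0.0, 0.31, -0.95]]
plate_back [([251.0, 139.0], 0.97, [620.0, 38.0, 48.0]), ([228.0, 325.0], 0.93, [584.0, -228.0, 48.0]), ([191.0, 280.0], 0.65, [538.0, -147.0, 48.0])]
plate_ear_left [([158.0, 121.0], 0.84, [514.0, 61.0, 48.0]), ([128.0, 38.0], 0.77, [480.0, 160.0, 48.0])]
plate_ear_right [([167.0, 2.0], 0.6, [526.0, 199.0, 48.0]), ([170.0, 176.0], 0.57, [525.0, -3.0, 48.0]), ([266.0, 5.0], 0.34, [636.0, 189.0, 48.0])]
gel_plate [([239.0, 345.0], 0.96, [600.0, -274.0, 45.0]), ([211.0, 142.0], 0.76, [575.0, 35.0, 45.0])]
ledge_end [([125.0, 162.0], 0.62, [468.0, 14.0, 45.0]), ([251.0, 135.0], 0.52, [620.0, 42.0, 45.0])]
stop_tab [([107.0, 163.0], 0.73, [460.0, 21.0, 78.0])]
plate_stand []
pen_1 [([109.0, 176.0], 0.9, [418.0, -14.0, 0.0]), ([157.0, 123.0], 0.64, [498.0, 55.0, 0.0])]
bottle_dye [([231.0, 47.0], 0.55, [594.0, 149.0, 0.0])]
```

View pics/w0.png

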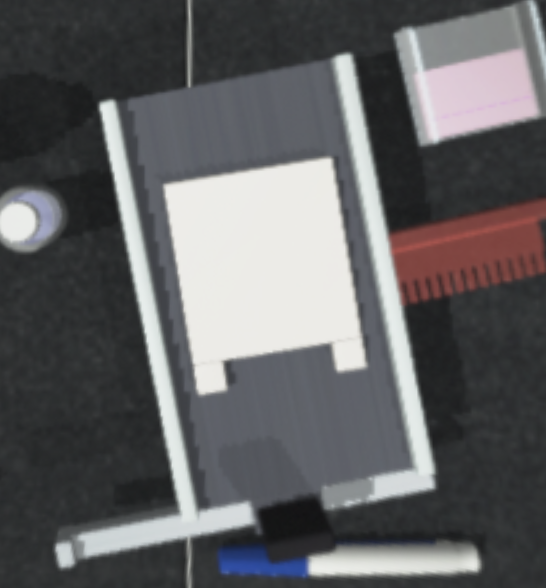

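The rectified wrist view (2.1 px/mm) shows the plate with its back corners at (164,185) and (332,157) and its ears at about (210,385) and (350,362). The stop is at (295,525), and the left fence runs from (108,102) to (188,515), so the stand is turned about 11°. I'll fit these numerically.

```bash
cat >> h.py <<'E'
def measure(im,P,s=4):
    x0,x1,y0,y1=400,700,-110,170; out={}
    w=lambda q:np.array([x1-q[1]/s,y1-q[0]/s])
    hsv=lambda z:cv2.cvtColor(topview(im,z,x0,x1,y0,y1,s,P),cv2.COLOR_BGR2HSV)
    t=hsv(51); m=((t[...,1]<28)&(t[...,2]>215)).astype(np.uint8)
    m=cv2.morphologyEx(m,cv2.MORPH_OPEN,np.ones((13,13)))
    cs=[c for c in cv2.findContours(m,0,2)[0] if 5000<cv2.contourArea(c)/s/s<9500]
    for c in cs: 
        b=cv2.boxPoints(cv2.minAreaRect(c)); out["plate"]=np.array([w(q) for q in b]).round(1).tolist(), round(cv2.contourArea(c)/s/s)
    return out,t
E
python3 - <<'E'
from h import *
P=params("wrist");im=np.load("wrist0.npz")["im"]
o,_=measure(im,P);print(o)
s=3
t=topview(im,51,600,640,-20,90,s,P);print(t.shape)
# pen/stop zoom at z=78 and ledge end at z=45
a=topview(im,78,430,490,-30,90,6,P);b=topview(im,45,430,490,-30,90,6,P)
for k in range(0,360,60):
    for q in(a,b): cv2.line(q,(0,k),(8,k),(0,255,255),1)
cv2.imwrite("pics/z.png",cv2.resize(np.vstack([a,b]),(600,600)))
g=cv2.cvtColor(topview(im,53,400,700,-110,170,4,P),cv2.COLOR_BGR2GRAY)
l=cv2.HoughLinesP(cv2.Canny(g,60,150),1,np.pi/720,80,minLineLength=300,maxLineGap=20)
for x in l[:,0]:
    x=x.astype(float);p=np.array([700-x[1]/4,170-x[0]/4]);q=np.array([700-x[3]/4,170-x[2]/4]);d=q-p;d*=np.sign(d[0]);print(p,q,np.degrees(np.arctan2(d[1],d[0])).round(2))
E
```

```text
{'plate': ([[611.9000244140625, 82.19999694824219], [624.7999877929688, 4.300000190734863], [527.5999755859375, -11.800000190734863], [514.7000122070312, 66.0]], 6882)}
(120, 330, 3)
[613. 105.] [462.25  75.  ] 11.26
[572.75  89.  ] [464.5  67.5] 11.23
[672.75  -5.25] [587.5 -22. ] 11.12
[612.5  82.5] [530.  69.] 9.29
[438.5  123.25] [455.  40.] -78.79
[438.   123.25] [453.75  44.25] -78.72
```

View pics/z.png

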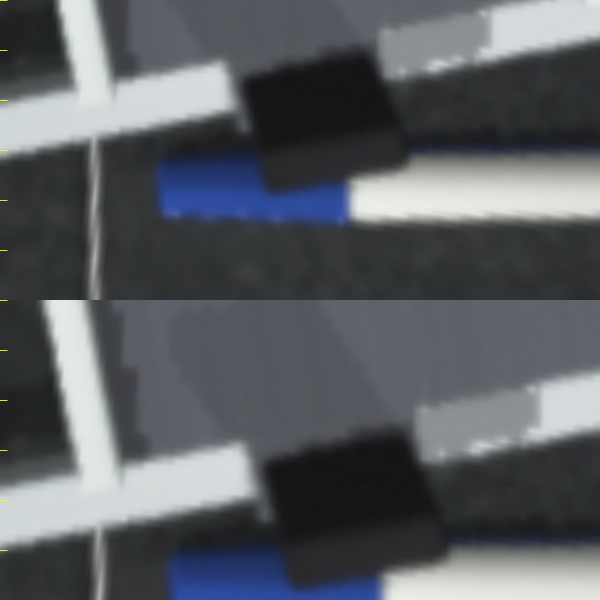

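Fits: the stand yaw is 11.2°, the ledge end is at u≈460 along the stand's axis, the lane centre is at v≈-75.8, and the ears are at u≈516.5. The close-up shows the black stop with its top at about (335,160), i.e. u≈454 and roughly 5–9 mm left of centre. I'll shut the fingers, move to the right of the stop and turn by +78.8°.

Request:
send_rows(steps="1 -0.77 0.175 0.25 0; 1 -0.77 0.175 0.25 0; 1 -0.77 0.175 0.25 0; 1 -0.77 0.175 0.25 0; 1 0 0 0 1; 1 0 0 0 1; 1 0 0 0 1; 1 0 0 0 1")

```text
clock: 2.6
position: [471.1, -35.0, 175.6]
eef_rot: [-0.0, 0.978, -0.21, 0.0]
contact_force: [0.6, 0.1, 0.1]
gripper_width: 0.2
```

Request:
send_rows(steps="1 0 0 0 1; 1 0 0 0 1; 1 0 0 0 1; 1 0 0 0 1; 1 0 0 0 1; 1 0 0 0 1; 1 0 0 0 1; 1 0 0 0 1")

```text
clock: 3.6
position: [471.1, -35.0, 175.6]
eef_rot: [-0.0, 0.808, -0.589, 0.0]
contact_force: [-0.2, -0.6, 0.0]
gripper_width: -0.4
```

Request:
send_rows(steps="1 0 0 0 1; 1 0 0 0 0.13; 1 0 0 0 0")

```text
clock: 3.98
position: [471.1, -35.0, 175.5]
eef_rot: [-0.0, 0.773, -0.634, 0.0]
contact_force: [-0.9, -0.4, -0.2]
gripper_width: 0.2
```

The arm is placed and turned, with tool x = −stand y and tool y = −stand x. One look from here will locate the stop against the fingertips.

Run:
```python
from h import *
P=params("wrist");im,d=env.get_image("wrist");np.savez("wrist1.npz",im=im,d=d)
print(P[1])
for n,z in {"plate_back":48,"plate_ear_left":48,"plate_ear_right":48,"ledge_end":45,"stop_tab":78}.items():
    for x in env.spot_point(n,"wrist")[:2]:
        p=w_at_z(x["uv"],z,P); print(n,np.round(x["uv"]),round(x["p"],2),p.round(1),"u %.1f v' %.1f"%(p@[.981,.194,0],p@[-.194,.981,0]+75.8))
print(measure(im,P)[0])
cv2.imwrite("pics/w1.png",cv2.resize(im,(768,576)))
```

```text
[548.69819418 -19.62446586 324.14678636]
plate_back [ 25. 162.] 0.97 [447.8 237.3  48. ] u 485.3 v' 221.7
plate_back [203.  18.] 0.87 [618.4  42.3  48. ] u 614.8 v' -2.7
plate_ear_left [ 84. 152.] 0.92 [471.4 148.5  48. ] u 491.2 v' 130.1
plate_ear_left [165. 124.] 0.83 [512.7  59.9  48. ] u 514.5 v' 35.1
plate_ear_right [ 68. 103.] 0.94 [521.2 173.9  48. ] u 545.1 v' 145.3
plate_ear_right [236. 119.] 0.87 [529.   -6.7  48. ] u 517.6 v' -33.4
ledge_end [202. 177.] 0.64 [467.   16.3  45. ] u 461.3 v' 1.2
stop_tab [190. 198.] 0.88 [455.5  19.6  78. ] u 450.6 v' 6.7
stop_tab [236. 119.] 0.48 [531.3  -7.5  78. ] u 519.8 v' -34.7
{'plate': ([[612.0999755859375, 81.69999694824219], [625.0, 4.099999904632568], [527.4000244140625, -12.100000381469727], [514.5, 65.5]], 6893)}
```

View pics/w1.png

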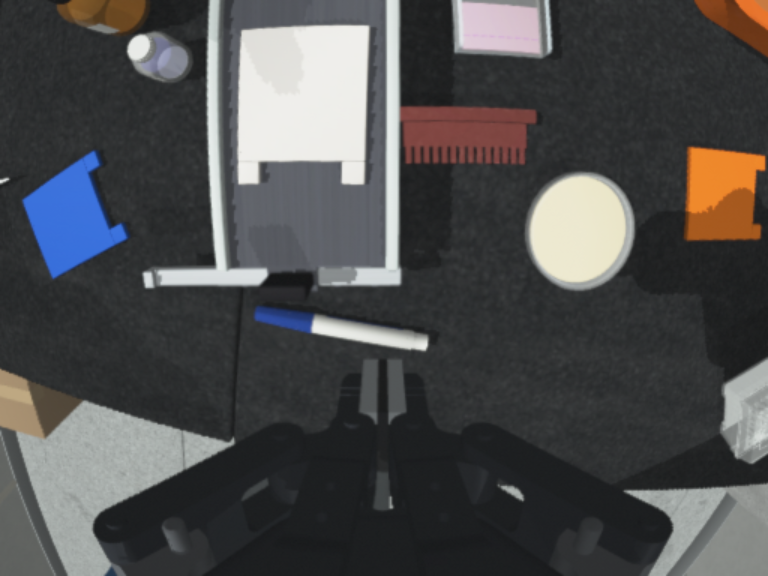

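The wrist view shows the stop at (295,283), the fingertips at (385,370), the pen at (340,328) and the plate's ears at (250,172) and (352,172). The positions match the first fit to within 1–2 mm. Now I'll go down so the tips stand about 60 mm up, then push left.

Request:
send_rows(steps="1 0 0 0.65 0; 1 0 0 0.65 0; 1 0 0 0.43 0; 1 0 0 0.2 0; 1 0 0 0 0; 1 -0.2 0 0 0; 1 -0.2 0 0 0; 1 -0.2 0 0 0")

```text
clock: 5.28
position: [465.2, -4.7, 79.4]
eef_rot: [-0.0, 0.773, -0.634, 0.0]
contact_force: [-0.0, 0.1, 0.4]
gripper_width: -0.2
```

Request:
send_rows(steps="1 -0.2 0 0 0; 1 -0.2 0 0 0; 1 -0.2 0 0 0; 1 -0.2 0 0 0; 1 -0.2 0 0 0; 1 0 0 0 0")

```text
clock: 6.02
position: [455.2, 44.1, 78.9]
eef_rot: [0.0, 0.773, -0.634, -0.0]
contact_force: [0.1, -0.3, 0.2]
gripper_width: 0.0
```

Request:
send_rows(steps="1 -0.1 0 0 0; 1 -0.1 0 0 0; 1 -0.1 0 0 0; 1 -0.05 0 0 0")

```text
clock: 6.52
position: [451.9, 60.9, 78.9]
eef_rot: [0.0, 0.773, -0.635, -0.0]
contact_force: [0.8, 0.2, -0.3]
gripper_width: 0.1
```

Run:
```python
from h import *
P=params("wrist");im,d=env.get_image("wrist");o=env.get_obs();print(o["contact_force"].round(1),o["position"])
for n,z in {"stop_tab":78}.items():
    for x in env.spot_point(n,"wrist")[:2]:
        p=w_at_z(x["uv"],z,P); print(n,np.round(x["uv"]),round(x["p"],2),p.round(1),"u %.1f v' %.1f"%(p@[.981,.194,0],p@[-.194,.981,0]+75.8))
cv2.imwrite("pics/w2.png",cv2.resize(im[150:350,100:400],(750,500)))
```

```text
[ 0.9 -0.8  0.2] [451.87200267  61.04712901  78.90073026]
stop_tab [323. 248.] 0.77 [457.4  21.3  78. ] u 452.9 v' 8.0
stop_tab [380. 136.] 0.73 [527.3   7.3  78. ] u 518.7 v' -19.3
```

View pics/w2.png

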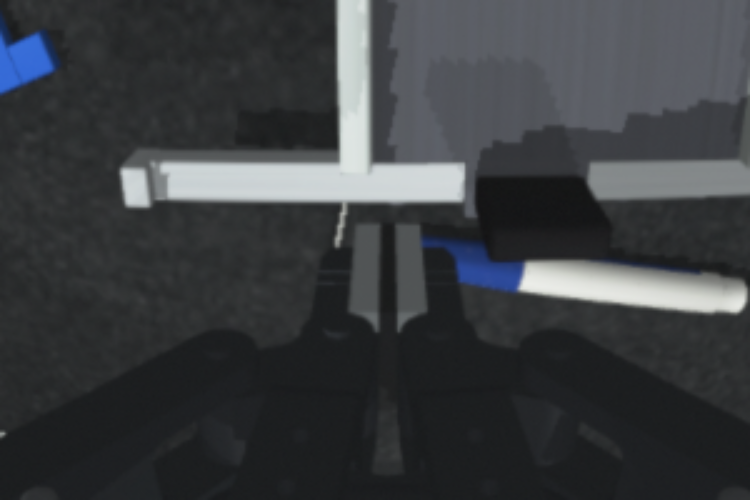

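The stop, at crop (545,220), did not move. The shut fingers ended at (388,225) in front of it without touching. I'll use the depth picture to see where the fingertips and the stop really are.

```bash
cat >> h.py <<'E'
def wcloud(d,P):
    K,o,R=P; v,u=np.mgrid[:384,:512]; a,b=u-K[0,2],v-K[1,2]; r=np.maximum(np.hypot(a,b),1e-9); t=np.tan(r/K[0,0])/r
    return np.stack([a*t*d,b*t*d,d],-1)@R.T+o
E
python3 - <<'E'
from h import *
P=params("wrist");im,d=env.get_image("wrist");o=env.get_obs();T=np.array(o["position"])
c=wcloud(d,P); M=np.array([[.981,.194,0],[-.194,.981,0],[0,0,1]])
s=c@M.T+[0,75.8,0]; print("tcp",M@T+[0,75.8,0])
for col in(247,263,232,280):
    print(col,[(r,s[r,col].round(0).tolist(),d[r,col].round()) for r in range(230,330,8)])
for col in(300,316,330): print("stop",col,[(r,s[r,col].round(0).tolist()) for r in range(215,262,5)])
E
```

```text
tcp [455.18023163  47.70809352  78.91518068]
247 [(230, [448.0, 53.0, 41.0], np.float32(204.0)), (238, [422.0, 54.0, 1.0], np.float32(251.0)), (246, [465.0, 51.0, 97.0], np.float32(146.0)), (254, [465.0, 51.0, 105.0], np.float32(138.0)), (262, [465.0, 51.0, 112.0], np.float32(132.0)), (270, [465.0, 51.0, 119.0], np.float32(125.0)), (278, [466.0, 51.0, 127.0], np.float32(117.0)), (286, [466.0, 51.0, 133.0], np.float32(112.0)), (294, [466.0, 50.0, 137.0], np.float32(107.0)), (302, [465.0, 50.0, 141.0], np.float32(104.0)), (310, [454.0, 51.0, 133.0], np.float32(115.0)), (318, [450.0, 51.0, 133.0], np.float32(116.0)), (326, [446.0, 51.0, 134.0], np.float32(116.0))]
263 [(230, [448.0, 42.0, 41.0], np.float32(204.0)), (238, [421.0, 40.0, 0.0], np.float32(251.0)), (246, [465.0, 43.0, 96.0], np.float32(146.0)), (254, [465.0, 44.0, 105.0], np.float32(138.0)), (262, [465.0, 44.0, 112.0], np.float32(131.0)), (270, [465.0, 44.0, 119.0], np.float32(125.0)), (278, [466.0, 44.0, 126.0], np.float32(118.0)), (286, [466.0, 44.0, 133.0], np.float32(111.0)), (294, [465.0, 44.0, 137.0], np.float32(108.0)
[... 1601 characters left out ...]
 22.0, 77.0]), (245, [456.0, 22.0, 78.0]), (250, [453.0, 22.0, 80.0]), (255, [412.0, 10.0, 14.0]), (260, [409.0, 10.0, 17.0])]
stop 316 [(215, [460.0, 6.0, 45.0]), (220, [458.0, 7.0, 48.0]), (225, [458.0, 8.0, 57.0]), (230, [458.0, 10.0, 63.0]), (235, [459.0, 11.0, 72.0]), (240, [458.0, 12.0, 77.0]), (245, [455.0, 12.0, 78.0]), (250, [452.0, 12.0, 79.0]), (255, [411.0, -4.0, 13.0]), (260, [408.0, -4.0, 16.0])]
stop 330 [(215, [461.0, -3.0, 46.0]), (220, [458.0, -3.0, 49.0]), (225, [459.0, -1.0, 58.0]), (230, [459.0, 1.0, 65.0]), (235, [459.0, 3.0, 73.0]), (240, [458.0, 4.0, 78.0]), (245, [455.0, 4.0, 79.0]), (250, [452.0, 4.0, 78.0]), (255, [410.0, -17.0, 11.0]), (260, [407.0, -16.0, 15.0])]
```

Depth puts the stop's top at z≈78 as stated, but the shut tips end at z≈92, 13 mm behind the TCP rather than 19 ahead. So they passed over the stop. I'll go back to the right, lower by about 30 mm and re-measure the tip.

Request:
send_rows(steps="1 0.5 0 0 0; 1 0.5 0 0 0; 1 0.5 0 0 0; 1 0.45 0 0 0; 1 0 0 0.2 0; 1 0 0 0.2 0; 1 0 0 0.1 0; 1 0 0 0 0")

```text
clock: 7.68
position: [470.4, -34.4, 53.3]
eef_rot: [0.0, 0.773, -0.634, -0.001]
contact_force: [-0.1, 0.7, 0.0]
gripper_width: 0.1
```

```bash
cat > tip.py <<'E'
from h import *
P=params("wrist");im,d=env.get_image("wrist");o=env.get_obs();T=np.array(o["position"])
M=np.array([[.981,.194,0],[-.194,.981,0],[0,0,1]]); t=M@T+[0,75.8,0]
s=wcloud(d,P)@M.T+[0,75.8,0]; print("tcp u,v',z",t.round(1),"F",o["contact_force"].round(1),"w",o["gripper_width"].round(1),"t",o["clock"])
b=(d>0)&(abs(s[...,1]-t[1])<60)&(abs(s[...,0]-t[0])<13)&(s[...,2]>t[2]+8)&(d<175)
q=s[b]; print("finger pts",len(q),"z min",np.percentile(q[:,2],[0,1,3]).round(1),"v' below +20:",np.percentile(q[q[:,2]<t[2]+25][:,1],[1,99]).round(1))
E
python3 tip.py
```

```text
Traceback (most recent call last):
  File "tip.py", line 4, in <module>
    s=wcloud(d,P)@M.T+[0,75.8,0]; print("tcp u,v',z",t.round(1),"F",o["contact_force"].round(1),"w",o["gripper_width"].round(1),"t",o["clock"])
                                                                                                    ^^^^^^^^^^^^^^^^^^^^^^^^
AttributeError: 'float' object has no attribute 'round'
```

```bash
sed -i 's/o\["gripper_width"\].round(1)/round(o["gripper_width"],1)/' tip.py; python3 tip.py
```

```text
tcp u,v',z [455.3 -49.5  53.9] F [ 0.5 -0.3 -0.3] w -0.1 t 7.775
finger pts 26545 z min [61.9 67.1 73.6] v' below +20: [-62.5  10.1]
```

The tips are at about 67. I'll go 8 mm lower and push, watching the force.

Request:
send_rows(steps="1 0 0 0.15 0; 1 0 0 0 0; 1 -0.2 0 0 0; 1 -0.2 0 0 0; 1 -0.2 0 0 0; 1 -0.2 0 0 0; 1 -0.1 0 0 0")

```text
clock: 8.65
position: [461.9, 9.8, 46.3]
eef_rot: [0.0, 0.773, -0.634, -0.0]
contact_force: [0.0, -1.6, -0.5]
gripper_width: -0.2
```

```bash
cat > stop.py <<'E'
from h import *
import sys
P=params("wrist");im,d=env.get_image("wrist")
M=np.array([[.981,.194,0],[-.194,.981,0],[0,0,1]]); s=wcloud(d,P)@M.T+[0,75.8,0]
b=(d>0)&(im.max(2)<70)&(abs(s[...,0]-458.5)<2.5)&(s[...,2]>52)&(s[...,2]<75)
n,l,st,ce=cv2.connectedComponentsWithStats(b.astype(np.uint8))
for k in range(1,n):
    if st[k,4]>60: q=s[l==k]; print("stop face v'",np.percentile(q[:,1],[2,98]).round(1),"n",len(q),"uv",ce[k].round())
E
python3 stop.py
```

```text
stop face v' [ 4.  37.6] n 1364 uv [203. 257.]
stop face v' [-17.9 -11.7] n 160 uv [276. 257.]
```

The stop is moving, with about 1.6 N on the fingers. I'll continue to the end of its travel.

Request:
send_rows(steps="1 -0.2 0 0 0; 1 -0.2 0 0 0; 1 -0.2 0 0 0; 1 -0.2 0 0 0; 1 -0.2 0 0 0; 1 -0.05 0 0 0; 1 0 0 0 0")

```text
clock: 9.57
position: [452.2, 60.9, 46.6]
eef_rot: [-0.0, 0.773, -0.634, 0.0]
contact_force: [-0.8, -1.4, 3.8]
gripper_width: 0.1
```

Request:
send_rows(steps="1 -0.05 0 0 0; 1 -0.05 0 0 0; 1 0 0 0 0")

```text
clock: 9.95
position: [451.6, 64.7, 46.8]
eef_rot: [0.0, 0.773, -0.634, 0.001]
contact_force: [0.9, -10.1, 6.0]
gripper_width: -0.1
```

```bash
python3 stop.py; python3 tip.py
```

```text
stop face v' [65.8 93.2] n 1202 uv [200. 257.]
tcp u,v',z [455.6  51.6  46.8] F [ -0.5 -10.8   6.3] w 0.2 t 10.05
finger pts 27581 z min [54.8 59.1 65.1] v' below +20: [38.6 93.4]
```

The stop is at its end: its face spans v'≈66–93 (centre 80), and resistance rose to 10 N. I'll back off, rise, half open the jaws and go above the ledge behind the plate.

Request:
send_rows(steps="1 0.08 0 0 0; 1 0 0 -0.75 0; 1 0 0 -0.75 0; 0.06 0.24 -0.93 0 0; 0.06 0.24 -0.93 0 0; 0.06 0.24 -0.93 0 0; 0.06 0.24 -0.93 0 0; 0.06 0 0 0 0")

```text
clock: 11.05
position: [646.9, 50.6, 121.3]
eef_rot: [-0.001, 0.773, -0.635, 0.001]
contact_force: [-0.2, -0.0, 0.1]
gripper_width: 39.9
```

```bash
cat >> h.py <<'E'
def q(p): return "u %.1f v' %.1f"%(p[0]*.981+p[1]*.194,-.194*p[0]+.981*p[1]+75.8)
E
python3 tip.py
python3 - <<'E'
from h import *
P=params("wrist");im,d=env.get_image("wrist")
o=measure(im,P)[0]; print(o)
for p in o.get("plate",[[]])[0]: print(q(p))
for n,z in {"plate_back":48,"plate_ear_left":48,"plate_ear_right":48,"ledge_end":45,"stop_tab":78,"bottle_amber":0,"gel_tray_1":0}.items():
    for x in env.spot_point(n,"wrist")[:2]:
        p=w_at_z(x["uv"],z,P); print(n,np.round(x["uv"]),round(x["p"],2),q(p))
cv2.imwrite("pics/w3.png",cv2.resize(im,(768,576)))
E
```

```text
tcp u,v',z [6.418e+02 5.000e-01 1.207e+02] F [-0.6  0.8 -0.5] w 39.8 t 11.1
finger pts 19709 z min [129.1 135.9 142.4] v' below +20: [-33.   32.6]
{'plate': ([[612.5, 81.69999694824219], [625.0999755859375, 3.700000047683716], [527.2999877929688, -12.0], [514.7999877929688, 66.0]], 6040)}
u 616.7 v' 37.1
u 613.9 v' -41.8
u 515.0 v' -38.3
u 517.8 v' 40.7
plate_back [256. 235.] 0.8 u 614.2 v' -0.8
plate_back [ 58. 305.] 0.69 u 515.0 v' 227.4
plate_ear_left [218. 323.] 0.76 u 515.9 v' 36.8
plate_ear_right [ 99. 264.] 0.82 u 578.7 v' 150.9
plate_ear_right [287. 326.] 0.62 u 511.9 v' -32.0
ledge_end [411. 302.] 0.37 u 527.9 v' -166.2
bottle_amber [102. 163.] 0.63 u 666.9 v' 155.2
gel_tray_1 [391. 189.] 0.88 u 638.9 v' -139.2
```

View pics/w3.png

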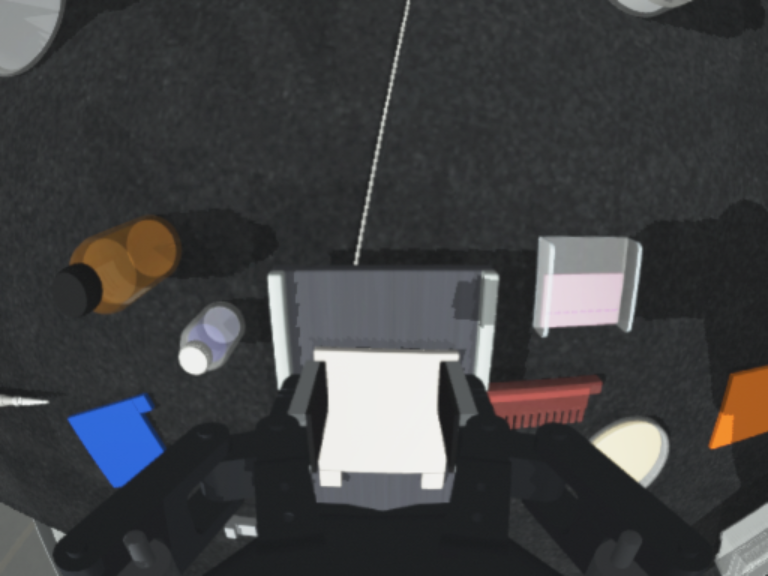

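The plate is unmoved, with its back edge at (385,352), and the half-open fingers stand behind it, symmetric about the lane. I'll lower towards the ledge, then feel for it in small steps.

Request:
send_rows(steps="0.06 0 0 0.5 0; 0.06 0 0 0.5 0; 0.06 0 0 0.4 0; 0.06 0 0 0.1 0; 0.06 0 0 0 0")

```text
clock: 12.12
position: [643.7, 50.8, 46.4]
eef_rot: [0.0, 0.773, -0.635, -0.0]
contact_force: [-0.4, 0.3, 0.5]
gripper_width: 40.4
```

Request:
send_rows(steps="0.06 0 0 0.03 0; 0.06 0 0 0.03 0; 0.06 0 0 0 0")

```text
clock: 12.5
position: [643.8, 50.8, 43.8]
eef_rot: [-0.0, 0.773, -0.635, 0.0]
contact_force: [-0.9, -0.5, 0.1]
gripper_width: 40.0
```

```bash
python3 tip.py
```

```text
tcp u,v',z [641.4   0.7  43.7] F [ 0.1 -0.7 -0.2] w 40.2 t 12.55
finger pts 25393 z min [51.7 52.7 53.4] v' below +20: [-58.9  59.3]
```

Request:
send_rows(steps="0.06 0 0 0.03 0; 0.06 0 0 0.03 0; 0.06 0 0 0 0")

```text
clock: 12.92
position: [643.4, 50.7, 40.2]
eef_rot: [0.0, 0.773, -0.635, -0.0]
contact_force: [0.0, 0.4, 0.5]
gripper_width: 40.1
```

Request:
send_rows(steps="0.06 0 0 0.03 0; 0.06 0 0 0 0")

```text
clock: 13.18
position: [643.5, 50.7, 38.8]
eef_rot: [0.0, 0.773, -0.635, -0.0]
contact_force: [0.3, 0.2, 0.1]
gripper_width: 39.9
```

Request:
send_rows(steps="0.06 0 0 0.03 0; 0.06 0 0 0 0")

```text
clock: 13.42
position: [643.8, 50.8, 37.7]
eef_rot: [-0.0, 0.773, -0.635, 0.0]
contact_force: [-1.2, -0.3, 2.7]
gripper_width: 40.4
```

Ledge touched at TCP z≈37.8 (2.7 N). I'll rise 1.75 mm and begin the push towards the open end.

Request:
send_rows(steps="0.06 0 0 -0.035 0; 0.06 0 0 0 0; 0.06 0 0.12 0 0; 0.06 0 0.12 0 0; 0.06 0 0.1 0 0; 0.06 0 0.1 0 0; 0.06 0 0.1 0 0; 0.06 0 0 0 0")

```text
clock: 14.42
position: [616.7, 45.4, 39.2]
eef_rot: [0.0, 0.773, -0.635, -0.0]
contact_force: [0.4, 0.2, -0.3]
gripper_width: 40.5
```

```bash
cat > pl.py <<'E'
from h import *
import sys
P=params("wrist");im,d=env.get_image("wrist");o=env.get_obs()
T=np.array(o["position"]);print("tcp",q(T),T[2].round(1),o["contact_force"].round(1),o["clock"])
m=measure(im,P)[0]
for p in m.get("plate",[[]])[0]: print(q(p))
M=np.array([[.981,.194,0],[-.194,.981,0],[0,0,1]]); s=wcloud(d,P)@M.T+[0,75.8,0]
b=(d>0)&(im.min(2)>190)&(abs(s[...,1])<44)&(s[...,2]>47)&(s[...,2]<58)&(s[...,0]<T[0]*.981+T[1]*.194+5)&(s[...,0]>400)
w=s[b]; print("white n",len(w),"u",np.percentile(w[:,0],[.5,99.5]).round(1),"z",np.percentile(w[:,2],[5,50,95]).round(1))
if len(sys.argv)>1: cv2.imwrite("pics/"+sys.argv[1],cv2.resize(im,(768,576)))
E
python3 pl.py w4.png
```

```text
tcp u 614.0 v' 0.7 39.2 [-0.1 -0.   1.1] 14.475
white n 4977 u [553.3 600.8] z [50.3 51.2 52. ]
```

View pics/w4.png

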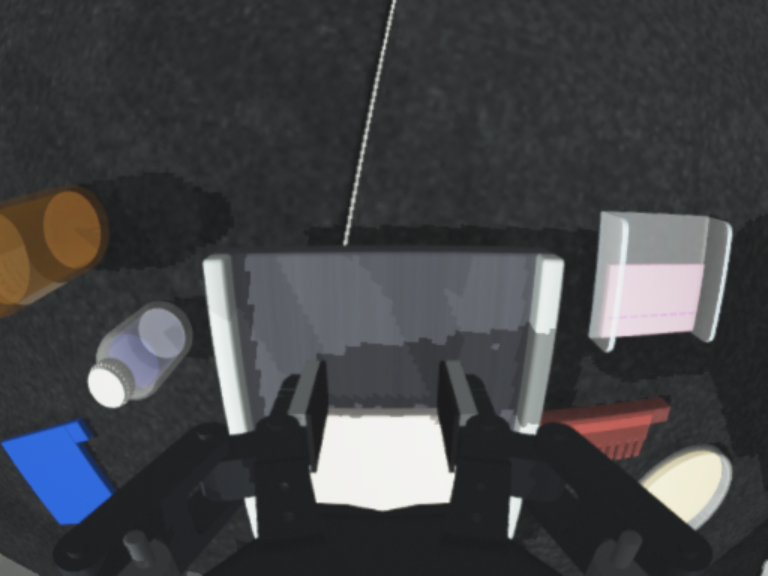

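The plate's straight back edge (row ~410) lies square against both fingers, is level (z≈51) and stands at u≈601. Its target is about 530. I'll push another 60 mm, then check.

Request:
send_rows(steps="0.06 0 0.15 0 0; 0.06 0 0.15 0 0; 0.06 0 0.15 0 0; 0.06 0 0.15 0 0; 0.06 0 0.15 0 0; 0.06 0 0.15 0 0; 0.06 0 0.15 0 0; 0.06 0 0.15 0 0")

```text
clock: 15.48
position: [558.0, 33.7, 39.3]
eef_rot: [-0.0, 0.773, -0.635, 0.0]
contact_force: [3.3, -0.1, 1.9]
gripper_width: 40.2
```

```bash
python3 pl.py
python3 - <<'E'
from h import *
for c in("side","scene"):
    im,d=env.get_image(c)
    for n,z in {"plate_back":48,"plate_ear_left":48,"plate_ear_right":48,"ledge_end":45,"stop_tab":78}.items():
        for x in env.spot_point(n,c)[:2]:
            p=at_z(c,x["uv"],z); print(c,n,round(x["p"],2),q(p))
E
```

```text
tcp u 552.6 v' 0.7 39.1 [1.1 0.3 1. ] 15.525
white n 4969 u [493.5 541.1] z [50.3 51.2 52. ]
side plate_back 0.82 u 465.3 v' 301.2
side plate_back 0.81 u 503.7 v' -247.2
side plate_ear_left 0.88 u 435.2 v' 22.8
side plate_ear_left 0.72 u 463.6 v' 208.5
side plate_ear_right 0.88 u 443.6 v' -49.1
side plate_ear_right 0.79 u 545.8 v' -333.3
side ledge_end 0.91 u 460.2 v' 9.1
side stop_tab 0.52 u 458.4 v' 64.7
side stop_tab 0.15 u 454.0 v' -89.7
scene plate_back 0.89 u 438.4 v' 185.5
scene plate_back 0.86 u 471.0 v' -344.8
scene plate_ear_left 0.88 u 444.7 v' 36.4
scene plate_ear_left 0.83 u 435.0 v' 95.2
scene plate_ear_right 0.68 u 517.7 v' -428.7
scene plate_ear_right 0.58 u 437.5 v' -43.8
scene ledge_end 0.86 u 464.0 v' 10.0
scene stop_tab 0.71 u 511.3 v' -1.5
scene stop_tab 0.64 u 463.6 v' 85.7
```

Back edge is at u≈541, so ~11 mm remain. I'll push 10 mm slowly, back off, rise, and measure from above.

Request:
send_rows(steps="0.06 0 0.06 0 0; 0.06 0 0.06 0 0; 0.06 0 0.04 0 0; 0.06 0 0.04 0 0; 0.06 0 0 0 0; 0.06 0 -0.15 0 0; 0.06 0 -0.15 0 0; 0.06 0 0 0 0")

```text
clock: 17.12
position: [564.2, 34.9, 39.2]
eef_rot: [-0.0, 0.773, -0.635, 0.0]
contact_force: [-0.3, 0.6, -0.2]
gripper_width: 40.1
```

Request:
send_rows(steps="0.06 0 0 -0.5 0; 0.06 0 0 -1 0; 0.06 0 0 -1 0; 0.06 0 0 -1 0; 0.06 0 0.5 0 0; 0.06 0 0 0 0")

```text
clock: 17.88
position: [537.3, 29.8, 214.6]
eef_rot: [0.0, 0.773, -0.635, -0.0]
contact_force: [-0.4, 0.4, -0.0]
gripper_width: 40.6
```

```bash
python3 pl.py; python3 stop.py
python3 - <<'E'
from h import *
P=params("wrist");im,d=env.get_image("wrist");np.savez("wrist5.npz",im=im,d=d)
for n,z in {"plate_back":48,"plate_ear_left":48,"plate_ear_right":48,"ledge_end":45,"stop_tab":78,"pen_1":0}.items():
    for x in env.spot_point(n,"wrist")[:2]:
        p=w_at_z(x["uv"],z,P); print(n,np.round(x["uv"]),round(x["p"],2),q(p))
t=topview(im,48,400,560,-60,140,3.5,P); cv2.imwrite("pics/w5.png",t)
E
```

```text
tcp u 533.8 v' 0.7 214.2 [0.2 0.6 0. ] 17.925
u 530.7 v' 37.8
u 531.1 v' -41.4
u 432.6 v' -41.7
u 432.3 v' 37.5
white n 5091 u [433.8 530.6] z [50.  51.2 52.3]
stop face v' [65.  92.6] n 235 uv [187. 242.]
plate_back [458. 180.] 0.93 u 531.4 v' -265.1
plate_back [256. 178.] 0.9 u 529.8 v' -0.8
plate_ear_left [228. 257.] 0.79 u 430.5 v' 33.4
plate_ear_left [498. 195.] 0.73 u 509.9 v' -353.9
plate_ear_right [507. 157.] 0.88 u 567.9 v' -359.3
plate_ear_right [117. 159.] 0.7 u 554.1 v' 159.0
stop_tab [185. 254.] 0.91 u 451.0 v' 77.5
pen_1 [270. 259.] 0.58 u 400.1 v' -21.5
```

View pics/w5.png

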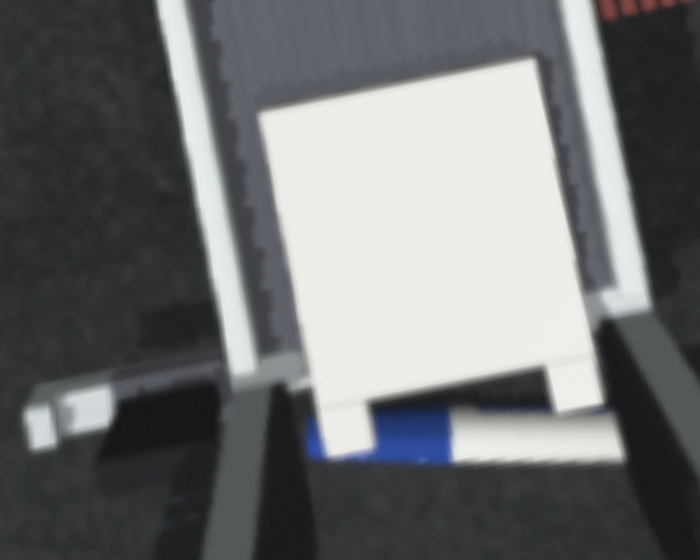

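The top view shows the plate square in the lane with its back edge level and both ears beyond the end, over the pen at (345,430) and (575,390). The stop is aside on the left at (165,415). I'll pin the ledge end more exactly from depth.

Run:
```python
from h import *
P=params("wrist");f=np.load("wrist5.npz");im,d=f["im"],f["d"]
M=np.array([[.981,.194,0],[-.194,.981,0],[0,0,1]]); s=wcloud(d,P)@M.T+[0,75.8,0]
for lo,hi,z0,z1,n in((43,51,43.6,46.5,"ledge L"),(-51,-43,43.6,46.5,"ledge R"),(53,59,51.5,55,"fence L"),(-59,-53,51.5,55,"fence R")):
    b=(d>0)&(s[...,1]>lo)&(s[...,1]<hi)&(s[...,2]>z0)&(s[...,2]<z1)&(s[...,0]>440); w=s[b]; print(n,len(w),np.sort(w[:,0])[[0,3,8,15]].round(1))
w=s[(d>0)&(im.min(2)>190)&(s[...,2]>47)&(s[...,2]<56)&(s[...,0]<445)&(abs(abs(s[...,1])-33)<5)]; print("ears",np.sort(w[:,0])[[0,3,8,15]].round(1))
```

```text
ledge L 1199 [460.4 460.8 462.2 463.3]
ledge R 1209 [460.2 460.7 462.2 463.4]
fence L 959 [460.  460.7 462.2 464.2]
fence R 961 [460.3 460.7 462.6 464.3]
ears [432.4 432.6 432.7 433.8]
```

Overhang is about 28 mm (ledge end 460.2, ears 432). I'll nudge it 2 mm more by retracing the same commanded path.

Request:
send_rows(steps="0.06 0 -0.5 0 0; 0.06 0 0 1 0; 0.06 0 0 1 0; 0.06 0 0 1 0; 0.06 0 0 0.4 0; 0.06 0 0 0.1 0; 0.06 0 0 0 0")

```text
clock: 19.2
position: [563.4, 34.8, 39.4]
eef_rot: [-0.0, 0.773, -0.635, 0.0]
contact_force: [1.0, 0.3, -0.4]
gripper_width: 40.0
```

Request:
send_rows(steps="0.06 0 0.12 0 0; 0.06 0 0.12 0 0; 0.06 0 0.06 0 0; 0.06 0 0.04 0 0; 0.06 0 0 0 0; 0.06 0 -0.17 0 0; 0.06 0 -0.17 0 0; 0.06 0 0 0 0")

```text
clock: 20.2
position: [564.2, 35.0, 39.1]
eef_rot: [-0.0, 0.773, -0.635, 0.0]
contact_force: [-0.2, 0.5, -0.9]
gripper_width: 39.8
```

Request:
send_rows(steps="0.06 0 0 -0.5 0; 0.06 0 0 -1 0; 0.06 0 0 -1 0; 0.06 0 0 -1 0; 0.06 0 0.5 0 0; 0.06 0 0 0 0")

```text
clock: 20.95
position: [537.3, 29.8, 214.5]
eef_rot: [0.0, 0.773, -0.635, -0.0]
contact_force: [-0.1, 0.5, 0.3]
gripper_width: 40.1
```

```bash
python3 pl.py; python3 stop.py
python3 - <<'E'
from h import *
P=params("wrist");im,d=env.get_image("wrist")
M=np.array([[.981,.194,0],[-.194,.981,0],[0,0,1]]); s=wcloud(d,P)@M.T+[0,75.8,0]
w=s[(d>0)&(im.min(2)>190)&(s[...,2]>47)&(s[...,2]<56)&(s[...,0]<445)&(abs(abs(s[...,1])-33)<5)]; print("ears",np.sort(w[:,0])[[0,3,8,15]].round(1))
im,_=env.get_image("side"); cv2.imwrite("pics/s2.png",cv2.resize(im[140:300,120:360],(780,520)))
E
```

```text
tcp u 533.7 v' 0.7 214.2 [-0.2  0.4 -0.1] 21.0
u 529.5 v' 37.8
u 529.5 v' -41.6
u 430.8 v' -41.5
u 430.9 v' 37.8
white n 5094 u [432.1 529.3] z [50.  51.1 52.2]
stop face v' [65.1 92.5] n 222 uv [187. 242.]
ears [430.8 431.  431.5 432. ]
```

View pics/s2.png

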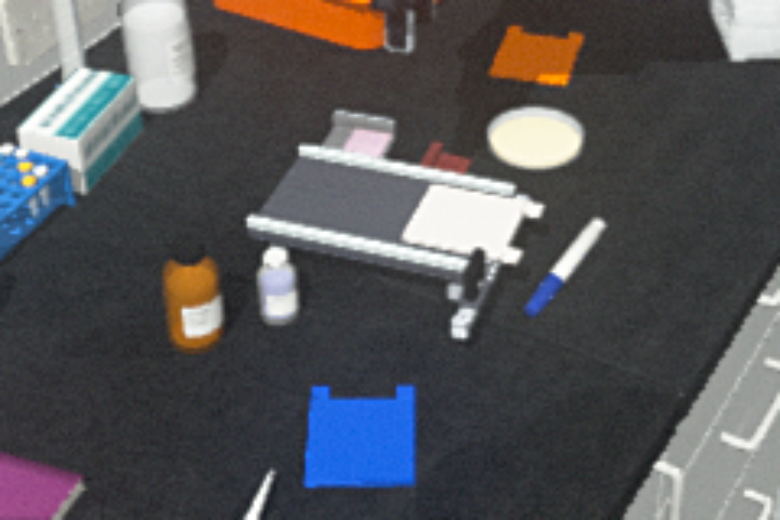

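The side view shows the plate flat and square with both ears out past the end at (530,210) and (510,255). The stop is aside at (475,270), and the pen, bottles, comb, dish and tray look undisturbed. I'm handing in.

```bash
python3 -c "
from rig import env
print(env.job_done())"
```

```text
the job is handed in; nothing more can be done
None
```

I slid the stop fully left, then pushed the plate straight along the ledge until its notched edge stood out about 29.5 mm, and handed the job in at about 21 s.

**Last checks**
- **Plate:** the ears measure about 430.8 mm and the ledge end about 460.2 mm along the stand, good to about 1 mm. The plate is square to the ledge to within the measurement, and its top reads 51 mm, so it lies flat. The gripper is clear above it.
- **Stop:** its centre measures 79–80 mm of the 80 mm travel, and it resisted with about 10 N at the end. That agrees with its end stop to within the measurement.
- **Bystanders:** in the last pictures the pen, bottles, comb, dish and tray look where they were. I judged this by eye only.

**What disagreed**
- **Missed first pass:** the shut fingertips sat behind the TCP, not 19 mm ahead as stated. Depth put them about 13 mm behind; touching the ledge half open put them about 7 mm behind. The first pass therefore went over the stop without contact, and I repeated it lower.
- **Fence contact:** at the end of the stop's travel there was about 6 N upward on the fingers. I took this as a light touch on the fence top.
- **Two-part push:** the first push left about 28 mm of overhang, so I nudged the plate 2 mm further.

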